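# Gauge a rail strip on the bench micrometer, by the ratchet

## Task

Gauge the loose black rail strip on the bench micrometer: lay it along the guide and across the outer work rest, its plain end (the one without the coloured cap) gently home against the end stop under the spindle, and let it go. Then, with a light grip on the knurled ratchet at the very top, turn it clockwise until the spindle bears on the strip and the ratchet has clicked three times (five at most), and leave it set like that. Do not crush the plastic strip or force the head, and leave the things lying around where they are.

Things in the scene. Friction and masses are not known exactly. Their poses are not given: they have to be found in the camera images.
- strip_mid (a point): centre of the black plastic rail strip, half-way up. The rail is 205 mm long, 6.8 mm wide, 12 mm high, lying upright on the bench (small nubs on top, 10 mm wide, reach 15 mm). x across it, y along it towards the plain end, z up. 18 to 31 g
- strip_end (a point): middle of the plain end face of the strip (102.5 mm from its centre, 6 mm up); the other end wears a small coloured cap. It is this end that goes to the end stop
- end_stop: end stop of the guide. Origin: foot of its face, mid-width, on the guide's floor 40 mm above the bench. x along the guide into the stop, z up. The guide reaches 46 mm back along -x, 10.5 mm wide, walls flaring to 20 mm at 9 mm height; a like work rest, 12 mm long, stands 171 mm back; between them 115 mm clear for fingers, only rods 18 mm either side, 13 mm high. Press it with under 15 N
- spindle: measuring spindle, 6 mm rod; origin at the centre of its lower tip, on the micrometer's axis, 5 mm on the open side of the end stop's face; at the start 2.4 to 4.8 mm above the strip's rail height. Axes as end_stop. Moves down 10 mm per clockwise turn of the thimble, does not turn itself. Head arm round it: 74 to 121 mm above the bench, 18 mm radius
- ratchet_grip (a point): on the axis of the knurled ratchet cap at the very top, 13 mm above its foot; the cap is 24 mm in diameter, 143.5 to 167.5 mm above the bench. Below it the thimble (36 mm flange, 116 to 143 mm) drives the spindle directly, without clutch. Black lines on cap and flange meet at the start and part as the ratchet slips. Axes not fixed
- ratchet (a joint): how far the cap has slipped on the thimble, rad, clockwise from above positive, 0 at the start. One click is 0.419 rad (15 a turn): three read 1.26, five 2.09. The thimble turns with the cap at 0.055 N m until the spindle meets the strip; some 0.7 rad later the clutch clicks, swinging between 0.04 and 0.10 N m
- block_a: steel setting block, 32 x 50 x 22 mm, left of and behind the work; not to be moved
- marker_pen: marker pen, 135 mm long, lying right of the micrometer; not to be moved
- count_pad: blue notebook, 148 x 109 x 14 mm, at the right front; not to be moved
- block_c: white block with three holes, 25 x 67 x 14 mm, on the right; not to be moved

How it is judged (in metres and radians):
On the way, in this order (a step that is already met when the one before it is completed fails the run):
1. the strip lies in the guide and on the rest with its plain end against the end stop, and is let go (x of strip_end in the frame of end_stop between -0.0015 and 0.0015 m and y of strip_end in the frame of end_stop between -0.003 and 0.003 m and z of each of strip_end, strip_mid in the frame of end_stop below 0.0075 m and y of strip_mid in the frame of end_stop between -0.004 and 0.004 m and z of strip_mid in the frame of end_stop above 0.0045 m and contact force between the fingers and anything else below 0.1 N and value of joint ratchet below 0.35 rad), for 0.2 s.
2. the ratchet has clicked three times with the strip in place (x of strip_end in the frame of end_stop between -0.0015 and 0.0015 m and y of strip_end in the frame of end_stop between -0.003 and 0.003 m and z of each of strip_end, strip_mid in the frame of end_stop below 0.0075 m and y of strip_mid in the frame of end_stop between -0.004 and 0.004 m and z of strip_mid in the frame of end_stop above 0.0045 m and value of joint ratchet above 1.15 rad), for 0.2 s.
At the end, for the whole second after the job is handed in: the strip lies on the floor of guide and rest, plain end within 1.5 mm of the stop and 3 mm of the guide's middle; the spindle bears on it with over 5 N; the ratchet has slipped 1.15 to 2.35 rad (three to five clicks) (all of step 2 and contact force between spindle and anything else above 5 N and value of joint ratchet below 2.35 rad); the robot touches nothing.
It fails at once if the spindle is driven past the clutch and crushes the strip (contact force between spindle and anything else above 60 N).
It fails at once if the ratchet is clicked more than five times (value of joint ratchet above 2.35 rad).
It fails at once if the strip is rammed against the end stop (contact force between end_stop and anything else above 18 N).
It fails at once if the fingers grip or force something with over 160 N (contact force between the fingers and anything else above 160 N).
It fails at once if a thing lying round the micrometer is shifted by over 20 mm (distance of any of block_a, marker_pen, count_pad, block_c from where it was at the start of the episode above 0.02 m).
It also fails if it takes over 72 s, if anything falls off the work surface, if the arm or the gripper's body presses on something with over 40 N, if the wrist force passes 120 N, or if a joint passes its speed limit or range.

## Robot

A 6-joint arm with a two-finger parallel gripper is mounted at the origin on a cart in front of the work surface, level with it; the furniture and walls round the work are solid. World frame = base frame: x ahead of the robot, y to its left, z up, the work surface at z = 0. Lengths are in mm, angles in degrees, forces in N, time in s.
With the tool pointing down it reaches from about 350 to 875 mm from the base axis. Payload 15.5 kg.
Tool frame: the origin (TCP) lies midway between the tips of the shut fingers; the grasp point (between the pads) lies 19 mm behind it; z points along the fingers, y is the line along which they close (so a half turn about z gives the same grasp; the last joint's range is limited). The gripper opens to 85 mm and grips with 20 to 120 N. Pads are 22 mm wide; open, the fingers measure 114 mm over their backs; the gripper's body (76 mm by 85 mm) begins 54 mm behind the grasp point. The pads swing forward as they close: fully open they stand 13 mm farther back than shut.
Start: joints at [61.965, 28.281, 77.091, -0, 74.628, -5.472], TCP at [239.808, 577.164, 231.277] pointing down, gripper open.
Joint ranges: [-166.48, 166.48], [-47.26, 123.95], [12.59, 153.08], [-70.14, 250.14], [6.76, 159.57], [-176.63, 176.63]. Speed limits (degrees/s): [108.29, 108.29, 147.25, 172.46, 172.46, 172.46].

## Interface

Orientations are given as [roll, pitch, yaw] about the fixed x, y, z axes, in that order (R = Rz(yaw) Ry(pitch) Rx(roll)).
In Python, from workcell import robot, imaging, close_job, recognise gives the robot as it stands.
- The arm moves only by the tool step_arm, never from a script. Its argument "increments" is one flat list of numbers, 7 for each row, row after row: the turn, a rotation vector about the tool's x, y, z in rad, then the shift along the tool's x, y, z in mm, then the closure, from -1 (fully open) to 1 (shut). A call has 1 to 12 rows; each row shifts and turns the commanded pose from where the row before left it, along the tool's axes as they then stand; what a row does not reach is not made up. A row lasts 1/12 s, in which the tool goes at most 41.7 mm and 7.16 degrees, less where a joint would pass 70% of its speed; a pose out of reach is approached as far as the arm can. A call is refused whole if a number of a shift passes 41.7 or a number of a turn 0.125, either way. A call with a gripper value outside its range is refused whole. The fingers move at their own pace and stop on an object; "force" is the grip in N (left out, the last holds). Time passes only in rows, so rows that do not move let the fingers close. It gives the time, the measured TCP pose, the force, the opening and the grip force at its end, in the units of the state.
- robot.state(): the state, without advancing time (a new reading comes with each control period).
- imaging.get_image(name): name is "scene" or "top" or "wrist"; returns a dict with "img" (480x640x3 uint8, blue, green, red), "range_z" (480x640 float32, mm along the optical axis (not along the pixel's ray), 0 where there is no reading), "K" (3x3 intrinsics, pixels), "view" (4x4, takes a point from world to camera coordinates); the wrist camera has in their place "hand_eye" (4x4, takes a point from camera to tool coordinates, whose origin is the TCP and whose axes are the flange's). Camera axes: x right, y down, z forward; pixel columns grow to the right and rows downward; lengths in mm; the calibration is good to about 2 mm. A picture is of the moment at which its call begins: read the wrist's pose just before it.
- close_job(): hands the job in; it is judged then, once.
Trained networks look in the newest picture that a camera, given by its name, has taken for a name from the list of things; names that differ only in an ending like _2 or _b are one class to them, and where a whole thing is asked for, a point or a joint stands for the part that bears it (a point fixed in the world has none). Each returns a list of dicts, best first, with "score" (0 to 1); they miss things now and then, are a little off and sometimes report something else, mostly with a low value. They report only what shows in the picture. A call takes as long as a camera call.
- recognise(camera, label): "extent" ([centre column, centre row, width, height] in pixels, round what is visible of it).
The state is a dict: "clock": time; "q": joint angles; "qd": joint speeds; "joint_efforts": joint torques, N m; "tcp_pos": TCP position; "tool_rot": TCP orientation; "contact_force": force on the tool from outside, world axes, zero at the start; "moment": the same for the moment, N m; "opening": finger opening in mm; "grasp_force": force on a finger pad.
Only numpy, scipy, OpenCV 4.12 (cv2) and the standard library are available. Lean on these libraries where they do the work, as an engineer would, in place of code of your own. Each camera call takes 0.05 s, during which the arm holds its last target. There are 200 camera calls.

## Working session

There is one attempt and no reset: what is moved stays moved. The work goes in short steps, Python scripts to look and compute and a tool call to move; the robot and the scene stay as the last step left them, time stands still between calls to the robot, and variables do not carry over. Pictures are saved under pics/ and viewed, at most 10 in all, crops included, and the job is handed in when it is done.

Besides the shell and the picture viewer there is one more tool, called after "Request:" as name(argument=value, ...) on one line, values as JSON. step_arm: Moves the arm, as the interface text tells. Its arguments: {"type":"object","properties":{"increments":{"type":"array","items":{"type":"number"}},"force":{"type":"number"}},"required":["increments"]}

```bash
mkdir -p pics; ls; cat > h.py <<'E'
import numpy as np, cv2
from workcell import robot, imaging, close_job, recognise
from scipy.spatial.transform import Rotation as R
def cam(n):
    s=robot.state(); d=imaging.get_image(n)
    if n=="wrist":
        T=np.eye(4);T[:3,:3]=R.from_euler('xyz',s['tool_rot'],degrees=True).as_matrix();T[:3,3]=s['tcp_pos']
        d['c2w']=T@d['hand_eye']
    else: d['c2w']=np.linalg.inv(d['view'])
    return d
def p3(d,u,v,z=None):
    K=d['K'];z=d['range_z'][int(v),int(u)] if z is None else z
    p=np.array([(u-K[0,2])/K[0,0]*z,(v-K[1,2])/K[1,1]*z,z,1]);return (d['c2w']@p)[:3]
def onz(d,u,v,h):
    a=d['c2w'][:3,3];b=p3(d,u,v,100.);return a+(b-a)*(h-a[2])/(b[2]-a[2])
def cloud(d):
    v,u=np.mgrid[:480,:640];z=d['range_z'];K=d['K']
    P=np.stack([(u-K[0,2])/K[0,0]*z,(v-K[1,2])/K[1,1]*z,z],-1)
    return P@d['c2w'][:3,:3].T+d['c2w'][:3,3]
def proj(d,p):
    c=np.linalg.inv(d['c2w'])@np.r_[p,1];q=d['K']@c[:3];return q[:2]/q[2]
E
python3 - <<'E'
from h import *
print(robot.state())
for n in("scene","top"):
    d=cam(n);cv2.imwrite(f"pics/{n}0.png",d['img']);print(n,d['c2w'].round(2).tolist(),d['K'].tolist())
    for l in("strip_mid","strip_end","end_stop","spindle","ratchet_grip","block_a","marker_pen"):
        for r in recognise(n,l)[:2]:
            e=r['extent'];print(l,round(r['score'],2),np.round(e),p3(d,e[0],e[1]).round(0))
E
```

```text
pics
{'clock': 0.0, 'q': array([ 6.19642695e+01,  2.83150837e+01,  7.71286758e+01,  8.51653792e-04,
        7.46283016e+01, -5.47327129e+00]), 'qd': array([-0.05288741,  0.03002892, -0.15060934,  0.11531366,  0.02587714,
       -0.05356059]), 'joint_efforts': array([-8.53947749e-04, -8.82178402e+01, -3.83867025e+01, -1.23148084e-04,
        1.01639071e-02, -8.40961843e-05]), 'tcp_pos': array([239.63836893, 576.82975402, 230.68895781]), 'tool_rot': array([-1.79928346e+02, -7.69044908e-03,  1.57437310e+02]), 'contact_force': array([-0.55303099, -0.2001124 , -0.30624194]), 'moment': array([-0.02400147,  0.01309748,  0.00773143]), 'grasp_force': 0.0, 'opening': 85.30387067484048}
scene [[0.81, -0.38, 0.45, 113.77], [-0.59, -0.51, 0.63, -597.74], [-0.01, -0.77, -0.63, 708.25], [0.0, 0.0, 0.0, 1.0]] [[481.1155283726434, 0.0, 321.94202328059515], [0.0, 481.1155283726434, 236.27938196471214], [0.0, 0.0, 1.0]]
strip_mid 0.98 [260. 236.  71.  40.] [493. 181.   9.]
strip_end 0.68 [261. 239.  76.  38.] [489. 172.   9.]
spindle 0.54 [331. 196.  16.  10.] [583.  32. 167.]
ratchet_grip 0.5 [328. 197.  14.  12.] [575.  28. 168.]
block_a 0.47 [313. 211.  11.  18.] [645. 185.  12.]
marker_pen 0.63 [350. 299.  67.   8.] [535. -97.  10.]
top [[-0.0, -0.99, 0.12, 392.32], [-1.0, 0.0, -0.01, 17.92], [0.01, -0.12, -0.99, 1396.05], [0.0, 0.0, 0.0, 1.0]] [[620.9664977782555, 0.0, 315.36567944573164], [0.0, 620.9664977782555, 235.35943987162455], [0.0, 0.0, 1.0]]
strip_mid 0.74 [237. 264.  16.  82.] [492. 178.  12.]
strip_mid 0.48 [432. 190.  16.  31.] [ 657. -262.   21.]
strip_end 0.62 [237. 262.  11.  94.] [497. 178.  10.]
strip_end 0.56 [354. 241.  40.  45.] [543. -85.  12.]
ratchet_grip 0.51 [299. 215.  12.  16.] [579.  36. 171.]
block_a 0.89 [430. 190.  13.  27.] [ 659. -257.   15.]
block_a 0.65 [242. 187.  21.  17.] [665. 166.  21.]
marker_pen 0.6 [357. 243.  43.  43.] [539. -90.  14.]
```

```bash
python3 - <<'E'
import cv2
a=cv2.imread("pics/scene0.png")[140:340,200:420];b=cv2.imread("pics/top0.png")[150:330,200:460]
cv2.imwrite("pics/s1.png",cv2.resize(a,None,fx=3,fy=3,interpolation=2)[:600,:800])
cv2.imwrite("pics/t1.png",cv2.resize(b,None,fx=3,fy=3,interpolation=2))
E
```

```text
(no output)
```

View pics/s1.png

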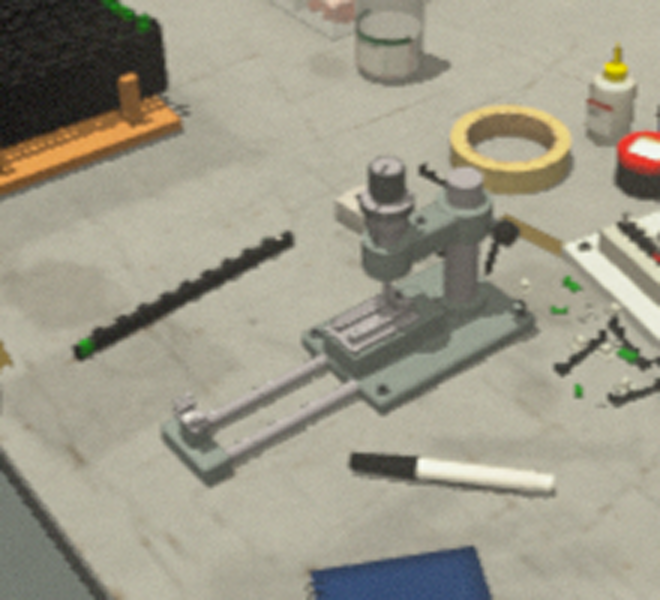

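View pics/t1.png

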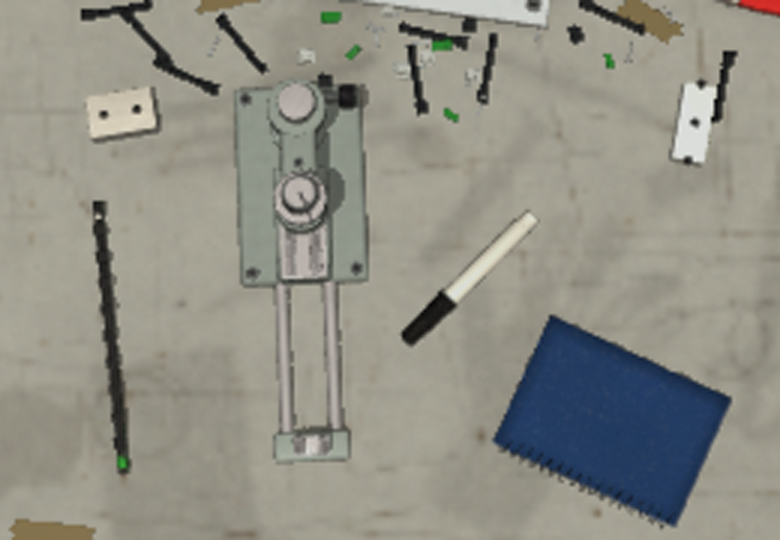

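The scene view shows the strip left of the micrometer, with its green cap towards the robot at crop (85,347). In the top view its plain end is at crop (98,205) and its cap at (123,465). The guide is at about (304,250), the rest at (313,443) and the cap at (300,195).

```bash
python3 - <<'E'
from h import *
d=cam("top")
q=lambda u,v:(200+u/3,150+v/3)
for n,u,v,h in(("plain",98,204,12),("cap",123,471,12),("ratchet",300,193,167),("rest",313,443,45),("guidefront",304,276,45),("col",297,100,125)):
    print(n,onz(d,*q(u,v),h).round(1))
P=cloud(d);m=(P[...,2]>150)&(P[...,2]<180)&(abs(P[...,1]-35)<40)&(abs(P[...,0]-580)<40);print('rat',m.sum(),P[m].mean(0),np.median(P[m],0))
img=d['img'].sum(2);m=(img<200)&(P[...,2]<30);m[:205]=0;m[318:]=0;m[:,:225]=0;m[:,250:]=0
v,u=np.nonzero(m);Q=np.array([onz(d,a,b,13) for a,b in zip(u,v)]);c=Q.mean(0)
w=np.linalg.svd((Q-c)[:,:2])[2][0];t=(Q-c)[:,:2]@w;print('strip',c,np.degrees(np.arctan2(w[1],w[0])),t.min(),t.max(),len(Q))
w=cam("wrist");print(w['hand_eye'].round(3).tolist(),w['K'].tolist())
E
```

```text
plain [596.3 188.1  12. ]
cap [397.4 167.4  12. ]
ratchet [580.5  34.6 167. ]
rest [416.8  27.1  45. ]
guidefront [538.   33.4  45. ]
col [652.2  37.2 125. ]
rat 127 [580.79268691  35.64009342 167.02918883] [580.74770072  34.67484543 167.33887748]
strip [497.94950465 178.30665264  13.        ] -173.71107736337947 -101.3122438657504 101.20629418226781 310
[[0.001, -0.947, -0.321, 81.806], [1.0, 0.0, 0.001, 0.057], [-0.001, -0.321, 0.947, -142.669], [0.0, 0.0, 0.0, 1.0]] [[332.9745968787898, 0.0, 314.5819053717861], [0.0, 332.9745968787898, 244.06456564556078], [0.0, 0.0, 1.0]]
```

Request:
step_arm(increments=[0, 0, -0.1, 0, 0, 0, -1, 0, 0, -0.1, 0, 0, 0, -1, 0, 0, -0.1, 0, 0, 0, -1, 0, 0, -0.1, 0, 0, 0, -1, 0, 0, -0.1, 0, 0, 0, -1, 0, 0, 0, -16, -32, 0, -1, 0, 0, 0, -16, -32, 0, -1, 0, 0, 0, -16, -32, 0, -1, 0, 0, 0, -16, -32, 0, -1, 0, 0, 0, -16, -32, 0, -1, 0, 0, 0, -16, -32, 0, -1, 0, 0, 0, -16, -32, 0, -1], force=20)

```text
clock: 1.9
tcp_pos: [375.6, 364.8, 231.5]
tool_rot: [180.0, 0.0, -173.9]
contact_force: [-0.2, -0.1, 0.2]
opening: 85.1
grasp_force: 0.0
```

Request:
step_arm(increments=[0, 0, 0, -17, -33, 10, -1, 0, 0, 0, -17, -33, 10, -1, 0, 0, 0, -17, -33, 10, -1, 0, 0, 0, -17, -33, 10, -1, 0, 0, 0, -17, -33, 10, -1, 0, 0, 0, -17, -33, 10, -1, 0, 0, 0, 0, 0, 0, -1, 0, 0, 0, 0, 0, 0, -1])

```text
clock: 2.57
tcp_pos: [498.0, 178.6, 170.8]
tool_rot: [-180.0, -0.0, -174.1]
contact_force: [0.3, 1.4, -0.1]
opening: 85.7
grasp_force: 0.0
```

```bash
python3 - <<'E'
from h import *
d=cam("wrist");s=robot.state();print(s['clock'],s['tcp_pos'],s['tool_rot']);cv2.imwrite("pics/w0.png",d['img'])
for l in("strip_mid","strip_end","end_stop","spindle","ratchet_grip"):
    for r in recognise("wrist",l)[:2]:
        e=r['extent'];print(l,round(r['score'],2),np.round(e),p3(d,e[0],e[1]).round(1))
E
```

```text
2.6167 [497.44534442 179.75380919 171.12242972] [ 1.79994103e+02 -2.93882092e-02 -1.74011587e+02]
strip_mid 0.81 [315. 215.   9. 213.] [489.6 177.8  12.7]
strip_end 0.98 [315. 210.   8. 221.] [484.9 177.8  12.3]
end_stop 0.84 [150. 316.  23.  16.] [588.4  39.9  51.4]
end_stop 0.42 [140. 313.   9.   8.] [579.6  36.2  61.2]
ratchet_grip 0.71 [ 50. 397.  58.  51.] [570.4  38.8 165.9]
ratchet_grip 0.23 [153. 318.  22.  14.] [589.1  42.6  51.7]
```

View pics/w0.png

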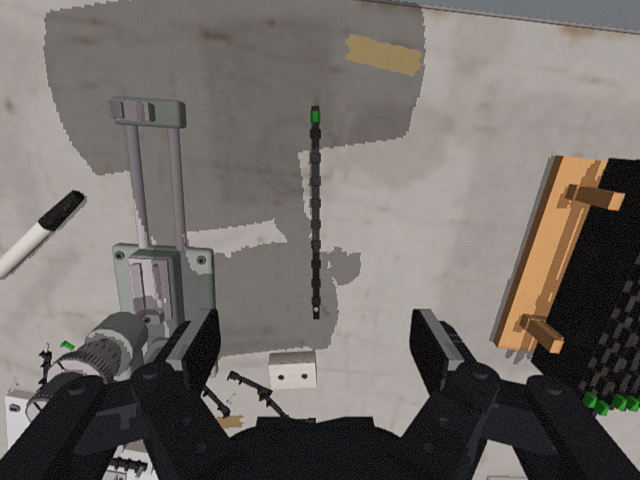

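The wrist view shows the strip from its green cap at (315,107) to its plain end at (316,318). The guide is at about (150,285), the rest at (132,111) and the spindle at (147,320).

```bash
python3 - <<'E'
from h import *
d=cam("wrist");P=cloud(d)
for n,u,v,h in(("cap",315,106,12),("plain",316,319,12)): print(n,onz(d,u,v,h).round(1))
X,Y,Z=P[...,0],P[...,1],P[...,2]
m=(Z>8)&(Z<18)&(X>435)&(X<520)&(abs(Y-30)<30)
for x in range(440,520,20):
    k=m&(abs(X-x)<5);y=Y[k];c=y.mean();print(x,k.sum(),y[y<c].mean(),y[y>c].mean(),(y[y<c].mean()+y[y>c].mean())/2)
g=(Z>30)&(Z<56)&(abs(Y-30)<40)&(X>390)&(X<600)
for x in list(range(400,430,4))+list(range(530,600,5)):
    k=g&(abs(X-x)<2);
    if k.sum()>3:
        o=np.argsort(Y[k]);print(x,k.sum(),' '.join(f'{a:.0f}:{b:.0f}' for a,b in list(zip(Y[k][o],Z[k][o]))[::max(1,k.sum()//14)]))
k=(Z>160)&(abs(X-580)<25)&(abs(Y-35)<25);print('rat',k.sum(),P[k].mean(0),P[k].min(0),P[k].max(0))
E
```

```text
cap [395.9 170.5  12. ]
plain [599.3 193.8  12. ]
440 282 13.46268564642072 49.400580894387595 31.431633270404156
460 268 14.618803689968107 50.18333389671226 32.40106879334019
480 247 15.350854861518526 50.96887697523875 33.159865918378635
500 238 16.093869973278498 52.03498728186617 34.06442862757233
408 31 18:39 20:39 27:41 28:40 29:41 31:40 33:40 34:40 36:40 38:41 39:40 40:41 40:40 41:40 41:40 42:38
412 233 16:48 19:48 21:47 22:46 23:39 24:44 26:40 28:41 30:40 32:40 38:39 40:50 41:40 41:50 42:50
416 239 16:47 19:49 20:46 22:48 23:42 24:41 25:40 28:40 30:40 35:44 38:39 40:40 41:40 42:39 43:41
420 233 16:47 19:49 20:48 22:47 23:47 24:42 25:39 27:41 29:41 32:41 38:48 40:40 41:40 42:48 42:37
424 73 16:39 18:40 20:50 21:45 23:41 24:41 25:41 26:41 27:41 29:39 31:40 34:40 37:40 39:40 42:41
535 23 36:36 40:35 40:32 44:32 44:31 45:31 46:34 46:31 46:34 47:31 47:33 48:33 49:33 49:31 49:35 49:30 49:32 49:35 50:33 51:34 52:34 52:32 53:34
540 327 15:31 19:35 22:41 24:34 26:47 28:41 31:41 34:35 37:42 41:36 43:43 45:46 49:41 52:36 54:32
545 203 18:39 23:40 25:49 27:47 29:43 30:39 33:41 37:40 42:
[... 443 characters left out ...]
9 26:47 28:48 29:45 30:40 33:40 35:41 42:45 45:49 47:41 48:41 51:41 52:36 55:35
575 173 23:49 26:48 28:46 30:44 30:42 33:41 36:40 38:40 45:48 47:40 49:49 51:40 53:39 55:35 56:31
580 179 23:48 26:50 28:48 30:40 31:45 33:40 36:41 38:40 46:40 47:48 48:48 49:49 52:36 53:37 56:33
585 170 24:49 27:48 29:46 31:42 33:40 35:48 38:41 40:47 44:47 47:49 48:49 51:40 53:41 55:36 56:32
590 146 26:50 36:53 37:51 39:53 41:52 43:50 46:51 47:46 47:51 48:46 50:41 53:40 54:40 55:36 56:31
595 116 20:39 37:54 40:52 42:52 44:51 46:51 47:50 47:44 48:51 50:41 52:41 53:38 54:37 56:34 57:33
rat 684 [575.14020891  32.96421247 166.47472116] [568.79104005  24.31184053 160.03517613] [590.81080944  41.38990736 169.22250491]
```

Request:
step_arm(increments=[0, 0, -0.009, 0, 1, 20, -1, 0, 0, 0, 0, 0, 20, -1, 0, 0, 0, 0, 0, 20, -1, 0, 0, 0, 0, 0, 20, -1, 0, 0, 0, 0, 0, 20, -1, 0, 0, 0, 0, 0, 20, -1, 0, 0, 0, 0, 0, 20, -1, 0, 0, 0, 0, 0, 14, -1, 0, 0, 0, 0, 0, 8, -1, 0, 0, 0, 0, 0, 0, -1, 0, 0, 0, 0, 0, 0, -1])

```text
clock: 3.83
tcp_pos: [497.2, 181.6, 9.6]
tool_rot: [-180.0, -0.0, -173.4]
contact_force: [-0.2, 0.3, 0.1]
opening: 85.4
grasp_force: 0.0
```

```bash
python3 - <<'E'
from h import *
d=cam("wrist");s=robot.state();print(s['clock'],s['tcp_pos'],s['tool_rot'],s['contact_force'])
for h in(0,12):
  print(proj(d,np.r_[s['tcp_pos'][:2],h]))
g=d['img'].sum(2)
for v in range(60,300,30): 
    u=np.nonzero(g[v,270:370]<150)[0]+270
    if len(u):print(v,u.min(),u.max(),onz(d,u.mean(),v,13).round(1))
E
```

```text
3.8833 [497.56410971 181.52717154   9.97432736] [ 1.79994019e+02  4.58419782e-02 -1.73378840e+02] [ 0.20077224 -0.45135342  0.05307813]
[314.6631655  300.47957131]
[314.678493   312.57257802]
90 303 304 [401.7 166.   13. ]
120 304 318 [412.  170.1  13. ]
150 304 318 [423.3 171.3  13. ]
180 300 321 [435.2 172.7  13. ]
210 303 317 [447.9 173.7  13. ]
240 300 320 [461.2 175.2  13. ]
270 301 319 [475.5 176.8  13. ]
```

Request:
step_arm(increments=[0, 0, 0.007, 0, -2, 4, -1, 0, 0, 0, 0, 0, 3, -1, 0, 0, 0, 0, 0, 0, 1, 0, 0, 0, 0, 0, 0, 1, 0, 0, 0, 0, 0, 0, 1, 0, 0, 0, 0, 0, 0, 1, 0, 0, 0, 0, 0, 0, 1, 0, 0, 0, 0, 0, 0, 1, 0, 0, 0, 0, 0, 0, 1, 0, 0, 0, 0, 0, 0, 1, 0, 0, 0, 0, 0, 0, 1, 0, 0, 0, 0, 0, 0, 1], force=30)

```text
clock: 4.88
tcp_pos: [497.5, 179.2, 2.4]
tool_rot: [180.0, 0.0, -173.8]
contact_force: [-1.1, 0.2, 5.4]
opening: 5.9
grasp_force: 31.6
```

Request:
step_arm(increments=[0, 0, 0, 0, 0, 0, 1, 0, 0, 0, 0, 0, 0, 1, 0, 0, 0, 0, 0, 0, 1])

```text
clock: 5.13
tcp_pos: [497.5, 179.3, 2.4]
tool_rot: [180.0, 0.0, -173.8]
contact_force: [-1.1, 0.8, 5.9]
opening: 5.4
grasp_force: 31.6
```

Request:
step_arm(increments=[0, 0, 0, 0, 0, -10, 1, 0, 0, 0, 0, 0, -20, 1, 0, 0, 0, 0, 0, -20, 1, 0, 0, 0, 0, 0, -20, 1, 0, 0, 0, 0, 0, -20, 1, 0, 0, 0, 0, 0, -10, 1, 0, 0, 0.065, 0, 0, 0, 1])

```text
clock: 5.72
tcp_pos: [498.6, 179.5, 104.7]
tool_rot: [180.0, 0.2, -177.4]
contact_force: [-0.3, -0.5, -0.6]
opening: 6.1
grasp_force: 30.9
```

Request:
step_arm(increments=[0, 0, 0, 5, -9, 0, 1, 0, 0, 0, 8, -18, 0, 1, 0, 0, 0, 8, -18, 0, 1, 0, 0, 0, 8, -18, 0, 1, 0, 0, 0, 8, -18, 0, 1, 0, 0, 0, 8, -18, 0, 1, 0, 0, 0, 8, -18, 0, 1, 0, 0, 0, 8, -18, 0, 1, 0, 0, 0, 4, -9, 0, 1, 0, 0, 0, 0, 0, 0, 1, 0, 0, 0, 0, 0, 0, 1])

```text
clock: 6.63
tcp_pos: [438.6, 32.3, 102.2]
tool_rot: [180.0, -0.0, -177.6]
contact_force: [-0.8, 0.9, -1.6]
opening: 6.0
grasp_force: 30.9
```

```bash
python3 - <<'E'
from h import *
d=cam("wrist");s=robot.state();print(s['clock'],s['tcp_pos'],s['tool_rot'],s['contact_force'],s['opening']);cv2.imwrite("pics/w1.png",d['img'])
E
```

```text
6.6833 [438.86477515  32.79085187 102.19457294] [ 1.79992741e+02 -1.57372046e-03 -1.77523973e+02] [-0.55527886  0.06693316 -0.24412476] 5.6805782115726
```

View pics/w1.png

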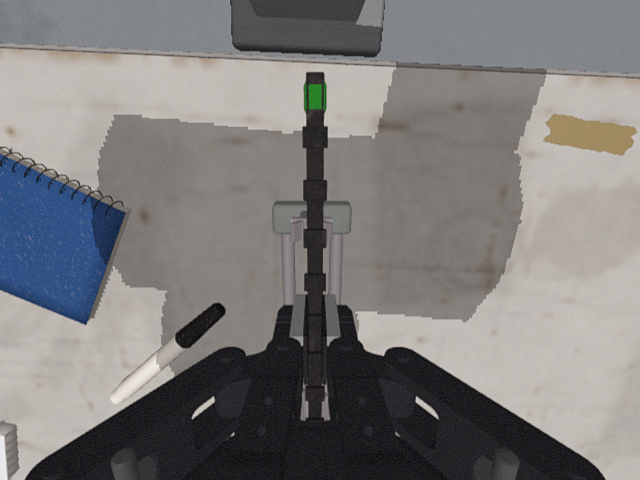

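The strip is held straight: its tail is at (315,90). The rest at (312,217) and the rods at u≈288 and 335 lie about 2–3 px left of the strip.

```bash
python3 - <<'E'
from h import *
d=cam("wrist");s=robot.state();he=d['hand_eye']
P=cloud(d);T=np.linalg.inv(d['c2w']@np.linalg.inv(he));Q=P@T[:3,:3].T+T[:3,3]
X,Y,Z=[Q[...,i] for i in range(3)];W=P[...,2];w=P[...,0]
m=(W>8)&(W<17)&(abs(Y)<30)
for x in range(425,475,8):
    k=m&(abs(w-x)<4);y=Y[k]; a=y[y<-8];b=y[y>8]; print(x,len(a),len(b),(a.mean()+b.mean())/2,a.mean(),b.mean())
k=(W>25)&(W<55)&(abs(w-414)<12)&(abs(Y)<40)
print('rest',np.percentile(Y[k],[0,2,50,98,100]),P[k][:,0].min(),P[k][:,0].max())
k=(W>75)&(w<425)&(abs(Y)<15);print('strip z',[(x,round(float(np.median(W[k&(abs(w-x)<5)])),1),round(float(Y[k&(abs(w-x)<5)].mean()),2)) for x in range(345,425,10) if (k&(abs(w-x)<5)).sum()>5], P[k][:,0].min())
E
```

```text
425 20 36 -3.785231637341383 -24.806804536719774 17.23634126203701
433 104 112 -2.806568555344964 -21.251210489655758 15.63807337896583
441 130 131 -2.683718765040715 -20.47742155083282 15.109984020751389
449 129 127 -2.601950182167708 -20.536775946429927 15.33287558209451
457 127 125 -2.7496005697265415 -20.315462184031293 14.81626104457821
465 122 129 -2.765907950363263 -20.292449707311643 14.760633806585117
473 121 116 -2.7292658632844065 -20.49952673945916 15.040995012890347
rest [-15.74063971 -15.2315114   -8.63882325  10.03665195  10.15591372] 408.39664251351843 422.55089443133306
strip z [(345, 111.7, -0.06), (355, 244.9, -0.17), (365, 112.6, -0.18), (375, 113.6, -0.12), (385, 112.6, -0.18), (395, 113.8, -0.03), (405, 112.8, -0.14), (415, 196.4, 4.54)] 336.8124830925304
```

Request:
step_arm(increments=[0, 0, 0, 0, -2.6, 0, 1, 0, 0, 0, 0, 0, 10, 1, 0, 0, 0, 0, 0, 15, 1, 0, 0, 0, 0, 0, 15, 1, 0, 0, 0, -4, 0, 10, 1, 0, 0, 0, -5, 0, 6, 1, 0, 0, 0, -5, 0, 0, 1, 0, 0, 0, 0, 0, 0, 1, 0, 0, 0, 0, 0, 0, 1])

```text
clock: 7.48
tcp_pos: [453.6, 30.6, 46.7]
tool_rot: [-180.0, 0.1, -177.5]
contact_force: [0.1, -0.8, -0.9]
opening: 5.7
grasp_force: 30.9
```

```bash
python3 - <<'E'
from h import *
d=cam("wrist");s=robot.state();print(s['tcp_pos'],s['tool_rot'],s['contact_force'],s['opening']);he=d['hand_eye']
P=cloud(d);T=np.linalg.inv(d['c2w']@np.linalg.inv(he));Q=P@T[:3,:3].T+T[:3,3];Y=Q[...,1];W=P[...,2];w=P[...,0]
m=(W>8)&(W<17)&(abs(Y)<30)
for x in range(425,470,8):
    k=m&(abs(w-x)<4);y=Y[k]; a=y[y<-8];b=y[y>8]
    if len(a)>20 and len(b)>20:print(x,(a.mean()+b.mean())/2)
k=(W>49)&(W<60)&(w<400)&(abs(Y)<8);print([(x,round(float(np.median(W[k&(abs(w-x)<5)])),1),round(float(Y[k&(abs(w-x)<5)].mean()),2)) for x in range(355,405,10) if (k&(abs(w-x)<5)).sum()>5], P[k][:,0].min())
d=cam("scene");c=cv2.resize(d['img'][180:310,240:370],None,fx=4.5,fy=4.5,interpolation=2);cv2.imwrite("pics/s2.png",c)
E
```

```text
[453.25643439  30.61892433  46.79673085] [-1.79994174e+02  4.77258851e-02 -1.77512002e+02] [-0.12833063 -0.2486792  -0.2770361 ] 5.82821378559206
425 -0.7653273721963991
433 -0.16509387043771184
441 0.13652553555988867
449 -0.0764086097210015
457 -0.024148374370867032
465 -0.005140442460696448
[(355, 56.1, -0.02), (365, 56.2, -0.14), (375, 58.7, -0.15), (385, 56.3, -0.1), (395, 58.8, -0.2)] 351.5483782323276
```

View pics/s2.png

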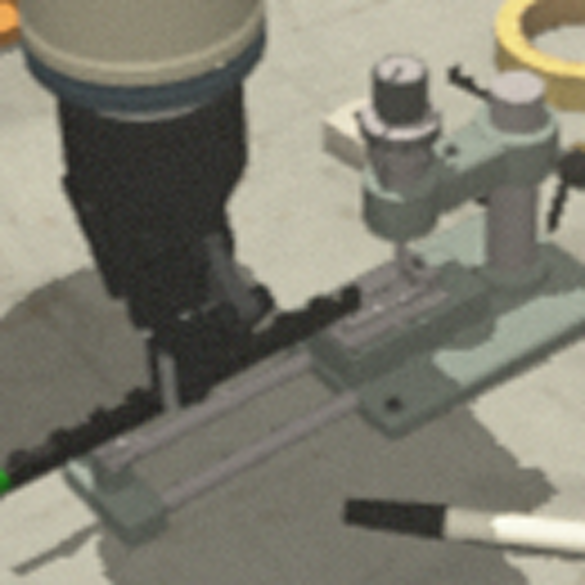

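The scene view shows the plain end, at crop (350,298), just over the mouth of the guide. It is in line and short of the spindle at (402,260).

Request:
step_arm(increments=[0, 0, 0, 0, 0, 2, 1, 0, 0, 0, 0, 0, 1.5, 1, 0, 0, 0, -3, 0, 0, 1, 0, 0, 0, -4, 0, 0, 1, 0, 0, 0, -4, 0, 0, 1, 0, 0, 0, -4, 0, 0, 1, 0, 0, 0, -4, 0, 0, 1, 0, 0, 0, -3, 0, 0, 1, 0, 0, 0, -2, 0, 0, 1, 0, 0, 0, 0, 0, 0, 1, 0, 0, 0, 0, 0, 0, 1], force=20)

```text
clock: 8.5
tcp_pos: [476.8, 31.6, 42.7]
tool_rot: [180.0, -0.0, -177.5]
contact_force: [-0.4, -0.4, -0.1]
opening: 5.3
grasp_force: 30.9
```

Request:
step_arm(increments=[0, 0, 0, -0.7, 0, 0, 1, 0, 0, 0, -0.7, 0, 0, 1, 0, 0, 0, -0.6, 0, 0, 1, 0, 0, 0, 0, 0, 0, 1])

```text
clock: 8.83
tcp_pos: [478.9, 31.7, 42.8]
tool_rot: [-180.0, 0.0, -177.5]
contact_force: [-0.5, 0.8, -0.4]
opening: 5.9
grasp_force: 30.9
```

Request:
step_arm(increments=[0, 0, 0, -0.5, 0, 0, 1, 0, 0, 0, -0.5, 0, 0, 1, 0, 0, 0, -0.5, 0, 0, 1, 0, 0, 0, 0, 0, 0, 1])

```text
clock: 9.17
tcp_pos: [480.4, 31.8, 42.8]
tool_rot: [-180.0, 0.0, -177.5]
contact_force: [0.4, -0.4, -0.5]
opening: 5.9
grasp_force: 30.9
```

Request:
step_arm(increments=[0, 0, 0, -0.4, 0, 0, 1, 0, 0, 0, -0.4, 0, 0, 1, 0, 0, 0, 0, 0, 0, 1])

```text
clock: 9.42
tcp_pos: [481.2, 31.8, 42.8]
tool_rot: [-180.0, 0.0, -177.5]
contact_force: [0.3, 0.7, -0.6]
opening: 5.5
grasp_force: 30.9
```

Request:
step_arm(increments=[0, 0, 0, -0.3, 0, 0, 1, 0, 0, 0, -0.3, 0, 0, 1, 0, 0, 0, 0, 0, 0, 1])

```text
clock: 9.67
tcp_pos: [481.8, 31.8, 42.8]
tool_rot: [-180.0, 0.0, -177.5]
contact_force: [-0.5, 0.3, -0.3]
opening: 5.7
grasp_force: 30.9
```

Request:
step_arm(increments=[0, 0, 0, -0.3, 0, 0, 1, 0, 0, 0, -0.3, 0, 0, 1, 0, 0, 0, 0, 0, 0, 1])

```text
clock: 9.92
tcp_pos: [482.4, 31.8, 42.8]
tool_rot: [-180.0, 0.0, -177.5]
contact_force: [0.7, 0.6, -0.5]
opening: 5.7
grasp_force: 30.9
```

Request:
step_arm(increments=[0, 0, 0, -0.3, 0, 0, 1, 0, 0, 0, -0.3, 0, 0, 1, 0, 0, 0, 0, 0, 0, 1])

```text
clock: 10.17
tcp_pos: [483.0, 31.9, 42.8]
tool_rot: [180.0, 0.0, -177.5]
contact_force: [-0.3, -0.3, -0.9]
opening: 5.8
grasp_force: 30.9
```

Request:
step_arm(increments=[0, 0, 0, -0.3, 0, 0, 1, 0, 0, 0, -0.3, 0, 0, 1, 0, 0, 0, 0, 0, 0, 1])

```text
clock: 10.42
tcp_pos: [483.6, 31.9, 42.8]
tool_rot: [-180.0, 0.0, -177.5]
contact_force: [-0.2, -0.1, 0.7]
opening: 5.6
grasp_force: 30.9
```

```bash
python3 - <<'E'
from h import *
d=cam("scene");P=cloud(d);s=robot.state();print(s['tcp_pos'],s['contact_force'])
print(proj(d,[586,38,50]),proj(d,[581,37.8,54]))
c=cv2.resize(d['img'][200:270,290:370],None,fx=7,fy=7,interpolation=2);cv2.imwrite("pics/s3.png",c)
E
```

```text
[483.54041452  31.91274663  42.76313762] [-0.13544865 -0.88177776  0.00459827]
[330.13754991 239.01430237] [328.30754351 238.51724421]
```

View pics/s3.png

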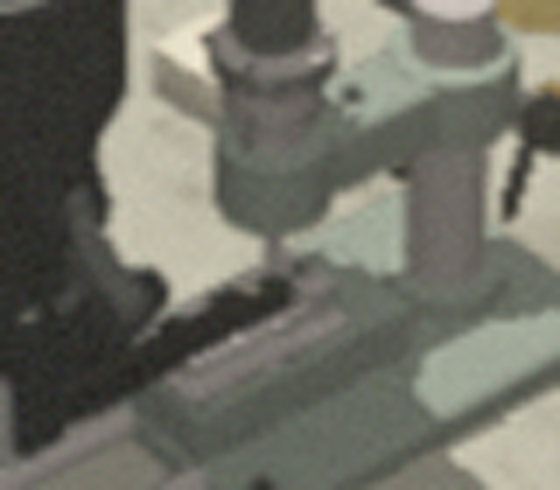

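The strip now passes under the spindle at crop (275,265), and its end is near the stop at (295,288). I'll keep creeping forward until I see contact force.

Request:
step_arm(increments=[0, 0, 0, -0.3, 0, 0, 1, 0, 0, 0, -0.2, 0, 0, 1, 0, 0, 0, 0, 0, 0, 1])

```text
clock: 10.72
tcp_pos: [484.0, 31.9, 42.8]
tool_rot: [180.0, -0.0, -177.5]
contact_force: [-0.4, -0.0, -0.3]
opening: 5.9
grasp_force: 30.9
```

Request:
step_arm(increments=[0, 0, 0, -0.3, 0, 0, 1, 0, 0, 0, -0.2, 0, 0, 1, 0, 0, 0, 0, 0, 0, 1])

```text
clock: 10.97
tcp_pos: [484.1, 32.0, 42.7]
tool_rot: [180.0, -0.1, -177.5]
contact_force: [-2.8, -0.8, -0.2]
opening: 5.9
grasp_force: 30.9
```

Request:
step_arm(increments=[0, 0, 0, -0.3, 0, 0, 1, 0, 0, 0, 0, 0, 0, 1])

```text
clock: 11.13
tcp_pos: [484.1, 32.0, 42.6]
tool_rot: [180.0, -0.1, -177.5]
contact_force: [-5.2, -0.8, 0.4]
opening: 5.6
grasp_force: 30.9
```

Request:
step_arm(increments=[0, 0, 0, 0.2, 0, 0.3, 1, 0, 0, 0, 0, 0, 0, 1, 0, 0, 0, 0, 0, 0, 0.7, 0, 0, 0, 0, 0, 0, 0.5, 0, 0, 0, 0, 0, 0, 0.3, 0, 0, 0, 0, 0, 0, 0, 0, 0, 0, 0, 0, 0, 0, 0, 0, 0, 0, 0, 0, 0, 0, 0, 0, 0, 0, 0, 0])

```text
clock: 11.88
tcp_pos: [484.7, 32.0, 42.5]
tool_rot: [-180.0, 0.0, -177.5]
contact_force: [0.7, 0.6, -0.0]
opening: 42.7
grasp_force: 0.0
```

```bash
python3 - <<'E'
from h import *
d=cam("wrist");s=robot.state();print(s['tcp_pos'],s['contact_force'],s['opening']);he=d['hand_eye']
P=cloud(d);T=np.linalg.inv(d['c2w']@np.linalg.inv(he));Q=P@T[:3,:3].T+T[:3,3];Y=Q[...,1];W=P[...,2];w=P[...,0]
k=(W>46)&(W<60)&(w<470)&(abs(Y)<8);print([(x,round(float(np.median(W[k&(abs(w-x)<5)])),1),round(float(Y[k&(abs(w-x)<5)].mean()),2)) for x in range(385,465,10) if (k&(abs(w-x)<5)).sum()>5], P[k][:,0].min())
m=(W>8)&(W<17)&(abs(Y)<30)
for x in range(425,470,8):
    k=m&(abs(w-x)<4);y=Y[k]; a=y[y<-8];b=y[y>8]
    if len(a)>20 and len(b)>20:print(x,(a.mean()+b.mean())/2)
E
```

```text
[484.66430974  31.92920188  42.49440953] [0.68539377 1.28639912 0.14333851] 42.70285277558212
[(385, 52.0, 0.04), (395, 51.9, -0.06), (405, 54.6, 0.02), (415, 51.9, -0.02), (425, 54.6, -0.18), (435, 52.1, 0.02), (445, 54.6, 0.02), (455, 52.2, -0.1)] 381.9520744053239
425 -0.3652289799166084
433 0.0479480392591114
441 0.04765336690030608
449 -0.03864009804622981
457 0.1309136299839544
465 -0.09607757457647281
```

The strip lies on the floor, level, centred and home. The stop face is at x≈586.6. Next I raise the tool and move over the cap.

Request:
step_arm(increments=[0, 0, 0, 0, 0, -10, 0, 0, 0, 0, 0, 0, -22, 0, 0, 0, 0, 0, 0, -22, 0, 0, 0, 0, 0, 0, -22, 0, 0, 0, 0, 0, 0, -22, 0, 0, 0, 0, 0, 0, -22, 0, 0, 0, 0, 0, 0, -22, 0, 0, 0, 0, 0, 0, -22, 0, 0, 0, 0, 0, 0, -10, 0])

```text
clock: 12.68
tcp_pos: [485.4, 31.9, 219.0]
tool_rot: [-180.0, 0.2, -177.5]
contact_force: [0.1, -0.2, 0.4]
opening: 42.5
grasp_force: 0.0
```

Request:
step_arm(increments=[0, 0, 0, -10, 0, 0, -0.5, 0, 0, 0, -16, 0, 0, -1, 0, 0, 0, -16, 0, 0, -1, 0, 0, 0, -16, 0, 0, -1, 0, 0, 0, -16, 0, 0, -1, 0, 0, 0, -16, 0, 0, -1, 0, 0, 0, -7, 0, 0, -1, 0, 0, 0, 0, 0, 0, -1, 0, 0, 0, 0, 0, 0, -1])

```text
clock: 13.43
tcp_pos: [581.0, 36.2, 215.7]
tool_rot: [180.0, -0.1, -177.5]
contact_force: [-0.7, 0.0, -0.3]
opening: 85.5
grasp_force: 0.0
```

```bash
cat > m.py <<'E'
from h import *
import sys
d=cam("wrist");s=robot.state();print(s['clock'],s['tcp_pos'],s['tool_rot'],s['contact_force'],s['moment'],s['q'][5],s['opening']);cv2.imwrite(sys.argv[1],d['img'])
P=cloud(d);W=P[...,2];k=(W>163)&(W<172)&(np.hypot(P[...,0]-581,P[...,1]-36)<25);Q=P[k][:,:2]
print('cap',k.sum(),np.median(P[k],0),Q.min(0),Q.max(0),(Q.min(0)+Q.max(0))/2,cv2.minEnclosingCircle(Q.astype(np.float32)), 'px',proj(d,np.r_[s['tcp_pos'][:2],167]))
E
python3 m.py pics/w2.png
```

```text
13.4833 [580.66432093  36.16170743 215.91601078] [ 1.79994164e+02 -7.70834328e-02 -1.77524313e+02] [-0.19556846  0.30523249  0.33375052] [0.00863757 0.05439718 0.00496981] -94.79136185601074 85.40653639982058
cap 1166 [580.47570166  35.93404502 167.83139366] [569.45893837  23.72050701] [593.46054464  48.38596128] [581.45974151  36.05323414] ((581.7257080078125, 35.945518493652344), 12.66812801361084) px [314.66495286 269.261059  ]
```

View pics/w2.png

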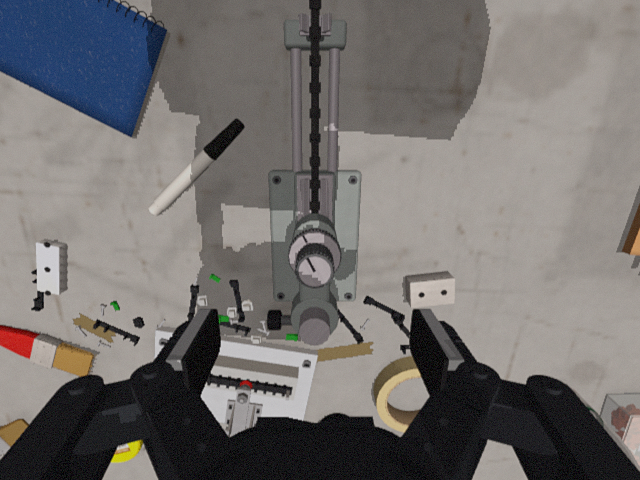

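The cap top is at (313,268), centred at (581.5, 36.0), and its black line points up-left. The flange line is at (306,238), and the strip enters under the head in line. Next I wind the wrist back and descend over the cap.

Request:
step_arm(increments=[0, 0, -0.1, -0.7, -0.1, 0, -1, 0, 0, -0.1, 0, 0, 0, -1, 0, 0, -0.1, 0, 0, 0, -1, 0, 0, -0.1, 0, 0, 0, -1, 0, 0, -0.1, 0, 0, 0, -1, 0, 0, -0.1, 0, 0, 0, -1, 0, 0, -0.1, 0, 0, 0, -1, 0, 0, -0.1, 0, 0, 0, -1, 0, 0, -0.1, 0, 0, 0, -1, 0, 0, -0.1, 0, 0, 0, -1, 0, 0, -0.1, 0, 0, 0, -1, 0, 0, -0.1, 0, 0, 0, -1])

```text
clock: 14.48
tcp_pos: [581.3, 36.1, 216.5]
tool_rot: [180.0, -0.0, -108.5]
contact_force: [-0.3, -0.1, 0.3]
opening: 85.8
grasp_force: 0.0
```

Request:
step_arm(increments=[0, 0, -0.1, 0, 0, 0, -0.5, 0, 0, 0, 0, 0, 10, -0.3, 0, 0, 0, 0, 0, 15, -0.3, 0, 0, 0, 0, 0, 8, -0.3, 0, 0, 0, 0, 0, 0, -0.3, 0, 0, 0, 0, 0, 0, -0.3])

```text
clock: 14.98
tcp_pos: [581.7, 36.1, 183.0]
tool_rot: [179.9, -0.0, -103.1]
contact_force: [0.3, 0.1, 0.9]
opening: 55.5
grasp_force: 0.0
```

```bash
python3 m.py pics/w3.png
```

```text
15.0333 [582.10193219  36.04544043 183.5828248 ] [ 1.79987102e+02 -4.09958094e-03 -1.03111305e+02] [0.02439018 0.46964381 0.20991291] [-0.02386126 -0.00771534  0.00383153] -169.20903797840901 55.853783901265835
cap 1596 [581.36703224  34.40300037 167.75158653] [569.2611321   23.24156175] [594.13643339  48.02380172] [581.69878275  35.63268174] ((581.7965698242188, 35.842689514160156), 12.692625045776367) px [315.11887165 295.31585662]
```

Request:
step_arm(increments=[0, 0, 0, 0, 0, 12, -0.3, 0, 0, 0, 0, 0, 14, -0.3, 0, 0, 0, 0, 0, 9, -0.3, 0, 0, 0, 0, 0, 0, -0.1, 0, 0, 0, 0, 0, 0, 0.1, 0, 0, 0, 0, 0, 0, 0.3, 0, 0, 0, 0, 0, 0, 0.5, 0, 0, 0, 0, 0, 0, 0.6, 0, 0, 0, 0, 0, 0, 0.7, 0, 0, 0, 0, 0, 0, 0.7, 0, 0, 0, 0, 0, 0, 0.7], force=20)

```text
clock: 15.95
tcp_pos: [581.5, 36.3, 149.4]
tool_rot: [180.0, 0.0, -103.0]
contact_force: [-7.9, 1.5, 9.0]
opening: 23.2
grasp_force: 19.3
```

```bash
python3 -c "
from h import *
s=robot.state();print(s['moment'],s['grasp_force'],s['opening'],s['q'][5],s['contact_force'])"
```

```text
[ 0.30018081  1.23661849 -0.0052133 ] 19.25219706608914 23.17727057329549 -169.27224170865165 [-7.86462305  1.45349091  8.97372366]
```

Request:
step_arm(increments=[0, 0, 0, 0, 0.4, -0.7, 0.7, 0, 0, 0, 0, 0, 0, 0.7])

```text
clock: 16.12
tcp_pos: [581.4, 36.3, 149.5]
tool_rot: [180.0, 0.0, -103.0]
contact_force: [-4.4, 1.1, 1.2]
opening: 23.2
grasp_force: 21.1
```

Request:
step_arm(increments=[0, 0, 0, 0, 0.3, -0.6, 0.7, 0, 0, 0, 0, 0, 0, 0.7])

```text
clock: 16.28
tcp_pos: [581.3, 36.3, 149.7]
tool_rot: [180.0, -0.0, -103.0]
contact_force: [-3.3, 1.4, -5.0]
opening: 23.1
grasp_force: 21.0
```

Request:
step_arm(increments=[0, 0, 0.02, 0, 0.2, 0.5, 0.7, 0, 0, 0.05, 0, 0, 0, 0.7, 0, 0, 0.08, 0, 0, 0, 0.7, 0, 0, 0.08, 0, 0, 0, 0.7, 0, 0, 0.08, 0, 0, 0, 0.7, 0, 0, 0.08, 0, 0, 0, 0.7, 0, 0, 0.08, 0, 0, 0, 0.7, 0, 0, 0.08, 0, 0, 0, 0.7, 0, 0, 0.05, 0, 0, 0, 0.7])

```text
clock: 17.03
tcp_pos: [581.5, 36.2, 149.6]
tool_rot: [-180.0, 0.0, -137.7]
contact_force: [-3.2, 0.4, -0.4]
opening: 22.9
grasp_force: 21.4
```

```bash
cat > s.py <<'E'
from h import *
s=robot.state();print(s['moment'].round(3),s['grasp_force'],s['opening'],s['q'][5],s['contact_force'].round(1),s['tcp_pos'].round(1),s['tool_rot'].round(2))
E
python3 s.py
```

```text
[-0.02   0.476  0.008] 21.447624375578016 22.909738425228063 -134.5592615042487 [-3.2  0.4 -0.4] [581.5  36.2 149.6] [-1.7997e+02  1.0000e-02 -1.3774e+02]
```

Request:
step_arm(increments=[0, 0, 0.08, 0, 0, 0, 0.7, 0, 0, 0.08, 0, 0, 0, 0.7, 0, 0, 0.08, 0, 0, 0, 0.7, 0, 0, 0.08, 0, 0, 0, 0.7, 0, 0, 0.08, 0, 0, 0, 0.7])

```text
clock: 17.45
tcp_pos: [581.6, 36.0, 149.6]
tool_rot: [-180.0, 0.0, -160.6]
contact_force: [-3.0, -1.1, 0.2]
opening: 22.9
grasp_force: 21.4
```

```bash
python3 s.py
```

```text
[-0.345  0.495  0.033] 21.411017248174176 22.918260523446573 -111.67667950765798 [-3.  -1.1  0.2] [581.6  36.  149.6] [-1.7997e+02  2.0000e-02 -1.6063e+02]
```

Request:
step_arm(increments=[0, 0, 0.08, 0, 0, 0, 0.7, 0, 0, 0.08, 0, 0, 0, 0.7, 0, 0, 0.08, 0, 0, 0, 0.7, 0, 0, 0.08, 0, 0, 0, 0.7, 0, 0, 0.08, 0, 0, 0, 0.7])

```text
clock: 17.87
tcp_pos: [581.6, 35.9, 149.6]
tool_rot: [-180.0, 0.0, 176.5]
contact_force: [-3.5, -3.1, -0.1]
opening: 23.2
grasp_force: 21.4
```

```bash
python3 s.py
```

```text
[-0.519  0.532  0.065] 21.426289449445903 23.211122867977178 -88.75876518545697 [-3.5 -3.1 -0.1] [581.6  35.9 149.6] [-1.7996e+02  3.0000e-02  1.7646e+02]
```

```bash
cat > ring.py <<'E'
from h import *
d=cam("wrist");s=robot.state();g=cv2.cvtColor(d['img'],cv2.COLOR_BGR2GRAY).astype(np.float32);P=cloud(d)
def ring(r,z,c=(581.6,36.0),st=5):
    out=[]
    for a in range(0,360,st):
        v=[];ok=0
        for rr in np.linspace(r-1.5,r+1.5,4):
            p=np.array([c[0]+rr*np.cos(np.radians(a)),c[1]+rr*np.sin(np.radians(a)),z]);u=proj(d,p)
            if not(0<=u[0]<639 and 0<=u[1]<479): continue
            ok+=np.linalg.norm(P[int(round(u[1])),int(round(u[0]))]-p)<7
            v.append(cv2.getRectSubPix(g,(1,1),(float(u[0]),float(u[1])))[0,0])
        out.append(f"{a}:{int(np.mean(v))}" if v and ok>=3 else f"{a}:-")
    return ' '.join(o for o in out if not o.endswith('-'))
print(s['q'][5],'yaw',s['tool_rot'][2])
print('flange',ring(15.5,143));print('cap',ring(7,167.5))
E
python3 ring.py
```

```text
-88.40328667340022 yaw 176.10164381105454
flange 105:90 110:124 115:123 120:125 125:84 130:66 135:164 140:180 145:167 150:179 155:177 160:178 165:178 170:177 175:177 180:179 185:182 190:181 195:178 200:177 205:179 210:178 215:181 220:179 225:178 230:175 235:149 240:128 245:121
cap 0:125 5:124 10:123 15:122 20:124 25:124 30:123 35:122 40:123 45:122 50:123 55:123 60:124 65:123 70:122 75:124 80:123 85:124 90:125 95:124 100:124 105:122 110:123 115:117 120:73 125:19 130:30 135:95 140:122 145:123 150:122 155:123 160:123 165:124 170:125 175:125 180:125 185:125 190:124 195:124 200:125 205:123 210:123 215:124 220:124 225:124 230:123 235:124 240:123 245:124 250:124 255:125 260:125 265:124 270:124 275:124 280:123 285:121 290:121 295:120 300:123 305:124 310:123 315:122 320:120 325:119 330:122 335:122 340:124 345:123 350:125 355:124
```

Request:
step_arm(increments=[0, 0, 0.08, 0.3, -0.3, 0, 0.7, 0, 0, 0.08, 0, 0, 0, 0.7, 0, 0, 0.08, 0, 0, 0, 0.7, 0, 0, 0.08, 0, 0, 0, 0.7, 0, 0, 0.08, 0, 0, 0, 0.7])

```text
clock: 18.33
tcp_pos: [581.4, 35.7, 149.6]
tool_rot: [-180.0, 0.0, 153.7]
contact_force: [-2.9, -2.0, 0.1]
opening: 22.5
grasp_force: 21.4
```

```bash
sed -i 's/^print(.flange.*/import re\nfor n,r,z in(("flange",15.5,143),("cap",7,167.5)):\n    L=[tuple(map(int,o.split(":"))) for o in ring(r,z,st=3).split()];a=np.array(L);m=np.median(a[:,1]);k=a[:,1]<(m*.75);print(n,a[:,0].min(),a[:,0].max(),[(int(x),int(y)) for x,y in a[k]])/' ring.py; python3 ring.py; python3 s.py
```

```text
-65.63964825146725 yaw 153.30602193232303
flange 84 225 [(84, 110), (102, 81), (105, 21), (108, 82), (225, 88)]
cap 0 357 [(96, 83), (99, 44), (102, 20), (105, 20), (108, 39), (111, 82)]
[-0.508  0.465  0.016] 21.410652212798595 22.95385958284432 -65.63964825146725 [-2.1 -2.4  0.9] [581.4  35.6 149.6] [-1.7999e+02  5.0000e-02  1.5331e+02]
```

Request:
step_arm(increments=[0, 0, 0.08, 0, 0, 0, 0.7, 0, 0, 0.08, 0, 0, 0, 0.7, 0, 0, 0.08, 0, 0, 0, 0.7, 0, 0, 0.08, 0, 0, 0, 0.7, 0, 0, 0.08, 0, 0, 0, 0.7])

```text
clock: 18.8
tcp_pos: [581.2, 35.6, 149.5]
tool_rot: [-180.0, 0.0, 130.9]
contact_force: [-2.4, -3.8, 1.4]
opening: 23.0
grasp_force: 21.5
```

```bash
python3 ring.py; python3 s.py
```

```text
-42.82560877235221 yaw 130.4915769052108
flange 60 201 [(60, 92), (81, 35), (84, 42), (201, 102)]
cap 0 357 [(75, 60), (78, 25), (81, 19), (84, 31), (87, 68)]
[-0.721  0.633 -0.007] 21.524533729534596 22.4779214232826 -42.82560877235221 [-2.5 -2.7  2.6] [581.2  35.6 149.5] [-1.7999e+02  4.0000e-02  1.3049e+02]
```

Request:
step_arm(increments=[0, 0, 0.08, 0, -0.3, 0, 0.7, 0, 0, 0.08, 0, 0, 0, 0.7, 0, 0, 0.08, 0, 0, 0, 0.7, 0, 0, 0.08, 0, 0, 0, 0.7, 0, 0, 0.08, 0, 0, 0, 0.7])

```text
clock: 19.27
tcp_pos: [581.0, 35.5, 149.6]
tool_rot: [180.0, 0.0, 108.0]
contact_force: [-3.7, -3.1, 2.7]
opening: 22.9
grasp_force: 21.6
```

```bash
python3 ring.py; python3 s.py
```

```text
-20.011089170533577 yaw 107.65654302470735
flange 39 177 [(57, 63), (60, 29)]
cap 0 357 [(51, 68), (54, 32), (57, 20), (60, 27), (63, 62)]
[-0.525  0.679  0.006] 21.557805376360193 22.999725618115125 -20.011089170533577 [-2.9 -2.4  2.2] [581.   35.6 149.5] [1.7998e+02 2.0000e-02 1.0766e+02]
```

Request:
step_arm(increments=[0, 0, 0.08, 0, 0, 0, 0.7, 0, 0, 0.08, 0, 0, 0, 0.7, 0, 0, 0.08, 0, 0, 0, 0.7, 0, 0, 0.08, 0, 0, 0, 0.7, 0, 0, 0.08, 0, 0, 0, 0.7])

```text
clock: 19.73
tcp_pos: [580.8, 35.6, 149.5]
tool_rot: [180.0, 0.0, 85.2]
contact_force: [-3.7, -2.9, 2.8]
opening: 22.9
grasp_force: 21.7
```

```bash
python3 ring.py; python3 s.py
```

```text
2.8440324991177017 yaw 84.80275827095983
flange 15 153 [(15, 90), (36, 26), (39, 68)]
cap 0 357 [(27, 91), (30, 50), (33, 21), (36, 20), (39, 41), (42, 83)]
[-0.386  0.857 -0.018] 21.670398004353046 22.75257929303668 2.8440324991177017 [-3.1 -2.5  4. ] [580.8  35.6 149.5] [1.7999e+02 1.0000e-02 8.4800e+01]
```

Request:
step_arm(increments=[0, 0, 0.08, 0.2, -0.3, 0, 0.7, 0, 0, 0.08, 0, 0, 0, 0.7, 0, 0, 0.08, 0, 0, 0, 0.7, 0, 0, 0.08, 0, 0, 0, 0.7, 0, 0, 0.08, 0, 0, 0, 0.7])

```text
clock: 20.2
tcp_pos: [580.7, 35.8, 149.5]
tool_rot: [180.0, 0.0, 62.3]
contact_force: [-3.8, -2.1, 3.2]
opening: 22.7
grasp_force: 21.7
```

```bash
python3 ring.py; python3 s.py
```

```text
25.726785922483657 yaw 61.93841552291508
flange 0 357 [(15, 56), (18, 32), (132, 91)]
cap 0 357 [(6, 64), (9, 33), (12, 21), (15, 29), (18, 71)]
[-0.505  0.641  0.024] 21.674234565580264 22.890794722958052 25.726785922483657 [-2.9 -4.1  3.7] [580.7  35.8 149.5] [179.97   0.    61.94]
```

Request:
step_arm(increments=[0, 0, 0.08, 0, 0, 0, 0.7, 0, 0, 0.08, 0, 0, 0, 0.7, 0, 0, 0.08, 0, 0, 0, 0.7, 0, 0, 0.08, 0, 0, 0, 0.7, 0, 0, 0.08, 0, 0, 0, 0.7])

```text
clock: 20.67
tcp_pos: [580.6, 35.9, 149.5]
tool_rot: [180.0, -0.0, 39.4]
contact_force: [-4.2, -2.4, 4.5]
opening: 23.3
grasp_force: 21.7
```

```bash
python3 ring.py; python3 s.py
```

```text
48.6055045203755 yaw 39.05953477641396
flange 0 357 [(3, 34), (6, 47), (330, 86)]
cap 0 357 [(342, 77), (345, 38), (348, 21), (351, 24), (354, 52)]
[-0.336  0.774  0.03 ] 21.716873100958765 23.13832082273158 48.6055045203755 [-3.7 -2.3  5. ] [580.6  35.9 149.5] [ 1.7999e+02 -1.0000e-02  3.9060e+01]
```

Request:
step_arm(increments=[0, 0, 0.08, 0.2, 0.3, 0, 0.7, 0, 0, 0.08, 0, 0, 0, 0.7, 0, 0, 0.08, 0, 0, 0, 0.7, 0, 0, 0.08, 0, 0, 0, 0.7, 0, 0, 0.08, 0, 0, 0, 0.7])

```text
clock: 21.13
tcp_pos: [580.7, 36.0, 149.5]
tool_rot: [-180.0, 0.0, 16.6]
contact_force: [-6.3, -0.3, 6.1]
opening: 22.7
grasp_force: 21.9
```

```bash
python3 ring.py; python3 s.py
```

```text
71.48065469253308 yaw 16.173768312499394
flange 0 357 [(3, 37), (6, 42)]
cap 0 357 [(318, 93), (321, 54), (324, 25), (327, 19), (330, 35), (333, 73)]
[-0.017  1.004  0.028] 21.844269193243235 23.07359510342309 71.48065469253308 [-6.   0.1  5.5] [580.7  36.  149.5] [-1.7998e+02  1.0000e-02  1.6170e+01]
```

Request:
step_arm(increments=[0, 0, 0.08, 0, 0, 0, 0.7, 0, 0, 0.08, 0, 0, 0, 0.7, 0, 0, 0.08, 0, 0, 0, 0.7, 0, 0, 0.08, 0, 0, 0, 0.7])

```text
clock: 21.52
tcp_pos: [580.7, 36.1, 149.5]
tool_rot: [-180.0, 0.0, -1.8]
contact_force: [-5.7, 1.3, 6.5]
opening: 23.2
grasp_force: 21.9
```

```bash
python3 ring.py; python3 s.py
```

```text
89.81455435405918 yaw -2.156737109211486
flange 0 357 [(3, 38), (6, 36)]
cap 0 357 [(300, 93), (303, 53), (306, 26), (309, 22), (312, 37), (315, 76)]
[0.195 0.98  0.054] 21.853595649590716 23.18333987981541 89.81455435405918 [-5.6 -0.8  6.6] [580.7  36.1 149.5] [-1.7998e+02  1.0000e-02 -2.1600e+00]
```

Request:
step_arm(increments=[0, 0, 0.08, 0.1, 0, 0, 0.7, 0, 0, 0.08, 0, 0, 0, 0.7, 0, 0, 0.08, 0, 0, 0, 0.7, 0, 0, 0.08, 0, 0, 0, 0.7, 0, 0, 0.08, 0, 0, 0, 0.7, 0, 0, 0.08, 0, 0, 0, 0.7, 0, 0, 0.08, 0, 0, 0, 0.7, 0, 0, 0.05, 0, 0, 0, 0.7, 0, 0, 0, 0, 0, 0, 0.7, 0, 0, 0, 0, 0, 0, 0.7])

```text
clock: 22.4
tcp_pos: [580.9, 36.3, 149.5]
tool_rot: [-180.0, 0.0, -36.5]
contact_force: [-5.0, 1.0, 5.7]
opening: 22.9
grasp_force: 21.8
```

```bash
python3 ring.py; python3 s.py
```

```text
124.16248484119556 yaw -36.503062339545856
flange 0 357 [(3, 40), (6, 39), (255, 89)]
cap 0 357 [(267, 69), (270, 32), (273, 19), (276, 26), (279, 53)]
[0.328 0.845 0.024] 21.8245342746377 23.100765267934896 124.16248484119556 [-5.1  2.1  5.6] [580.9  36.3 149.5] [-1.7997e+02  2.0000e-02 -3.6500e+01]
```

Request:
step_arm(increments=[0, 0, 0, 0, 0, -0.5, 0.7, 0, 0, 0, 0, 0, 0, 0.5, 0, 0, 0, 0, 0, 0, 0.3, 0, 0, 0, 0, 0, 0, 0, 0, 0, 0, 0, 0, 0, -0.3, 0, 0, 0, 0, 0, 0, -0.5, 0, 0, 0, 0, 0, 0, -0.6, 0, 0, 0, 0, 0, -12, -0.6, 0, 0, 0, 0, 0, -20, -0.6, 0, 0, 0, 0, 0, -20, -0.6, 0, 0, 0, 0, 0, -12, -0.6, 0, 0, 0, 0, 0, 0, -0.6])

```text
clock: 23.45
tcp_pos: [582.4, 35.8, 216.4]
tool_rot: [-179.9, -0.2, -36.9]
contact_force: [1.2, 0.7, 0.6]
opening: 68.3
grasp_force: 0.0
```

```bash
python3 ring.py; python3 s.py;python3 - <<'E'
from h import *
d=cam("scene")
c=cv2.resize(d['img'][180:310,240:370],None,fx=4.5,fy=4.5,interpolation=2);cv2.imwrite("pics/s4.png",c)
w=cam("wrist");cv2.imwrite("pics/w5.png",w['img'])
t=cam("top");P=cloud(t);W=P[...,2]
E
```

```text
124.60820817223782 yaw -36.95025988521368
flange 0 357 [(3, 42), (6, 43)]
cap 0 357 [(0, 128), (3, 133), (6, 140), (9, 143), (270, 115), (273, 71), (276, 65), (279, 91), (282, 127), (285, 145), (291, 140), (294, 128), (297, 121), (300, 120), (303, 121), (306, 124), (309, 126), (312, 130), (315, 135), (318, 135), (321, 130), (324, 127), (327, 125), (330, 123), (333, 123), (336, 124), (339, 124), (342, 124), (345, 123), (348, 122), (351, 122), (354, 123), (357, 125)]
[-0.018 -0.057  0.005] 0.0 68.77226143106157 124.60820817223782 [ 0.2 -0.3 -0.7] [581.7  35.9 214.9] [-1.7992e+02 -1.2000e-01 -3.6950e+01]
```

View pics/w5.png

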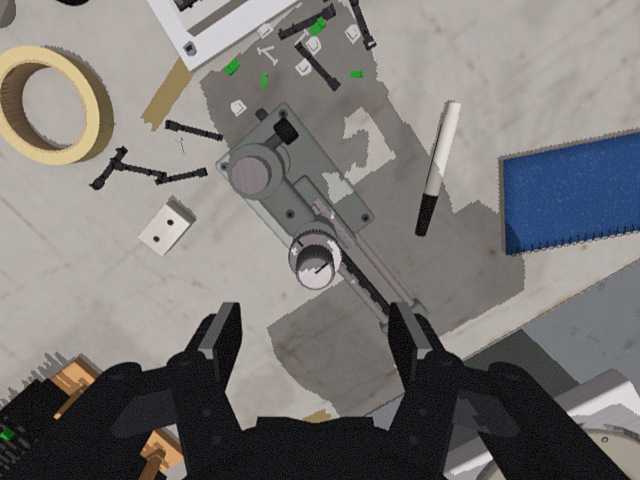

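View pics/s4.png

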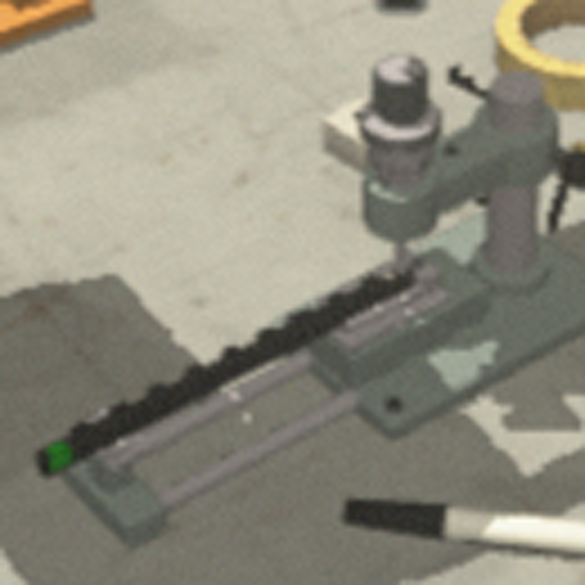

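The strip lies in the guide and on the rest, and the spindle is on it at crop (402,262). With the gripper clear of the cap, the lines have parted by about 88°, or 1.54 rad. That is past three clicks and within the limit.

```bash
python3 -c "
from h import *
print(close_job())"
```

```text
the job is handed in; nothing more can be done
None
```

The job is handed in, though it returned no verdict: the strip lies home against the end stop, the ratchet slipped about 1.54 rad (past three clicks, under five), and the gripper is clear. I judged that the spindle bears on the strip from the thimble stopping, not from a force reading.

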